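Release the ratchet bench clamp and push its jaw fully back

ROBOT

A 6-joint arm with a two-finger parallel gripper is mounted at the origin on the work surface. World frame = base frame: x ahead of the robot, y to its left, z up, the work surface at z = 0. Lengths are in mm, angles in rad, forces in N, time in s.
With the tool pointing down it reaches from about 275 to 750 mm from the base axis. Payload 10.2 kg.
Tool frame: the origin (TCP) lies at the very end of the fingers, on their centre line; the grasp point (between the pads) lies 19 mm behind it; z points along the fingers, y is the line along which they close (so a half turn about z gives the same grasp; the last joint's range is limited). The gripper opens to 85 mm and grips with 20 to 120 N. Pads are 22 mm wide; open, the fingers measure 114 mm over their backs; the gripper's body (76 mm by 85 mm) begins 54 mm behind the grasp point. The pads swing forward as they close: fully open they stand 13 mm farther back than shut.
Start: joints at [-1.552, 0.313, 1.498, -0, 1.331, -0.223], TCP at [125.698, -509.736, 192.394] pointing down, gripper open.
Joint ranges: [-2.94, 2.94], [-0.97, 2.17], [0.19, 2.56], [-1.23, 4.37], [0.02, 3.11], [-2.88, 2.88]. Speed limits (rad/s): [2.39, 2.39, 3.01, 3.14, 3.14, 3.14].

INTERFACE

Orientations are given as a unit quaternion [w, x, y, z].
In Python, from rig import ctrl gives the robot as it stands.
- The arm moves only by the shell command python3 -m pendant 'ROWS' [FORCE]. ROWS is JSON, a list that holds one entry, the list of rows, each a list of 5 numbers: the shift along the tool's x, y, z normalised to -1 to 1, where 1 is 200 mm, then the turn about the tool's z normalised to -1 to 1, where 1 is pi rad, then the opening, from 0 (shut) to 1 (fully open). In form: [[[dx, dy, dz, spin, hand], ...]]. A call has 1 to 12 rows; each row is the pose to reach, as a shift and turn from the pose commanded when the call began, along the tool's axes at that moment, turning the shorter way round; what a row does not reach only later rows make up. A row lasts 1/10 s, in which the tool goes at most 50 mm and 8.59 degrees, less where a joint would pass 70% of its speed; a pose out of reach is approached as far as the arm can. A call with a number of a shift or a turn outside -1 to 1 is refused whole. A call with a gripper value outside its range is refused whole. The fingers move at their own pace and stop on an object; FORCE is the grip in N (left out, the last holds). Time passes only in rows, so rows that repeat a pose let the fingers close. It gives the time, the measured TCP pose, the force, the opening and the grip force at its end, in the units of the state.
- ctrl.sense(): the state, without advancing time (a new reading comes with each control period).
- ctrl.capture(name): name is "scene" or "top" or "wrist"; returns (picture, depth): 420x560x3 uint8, blue, green, red; 420x560 float32, mm along the optical axis (not along the pixel's ray), 0 where there is no reading.
- ctrl.get_calibration(name): a dict with "K" (3x3 intrinsics, pixels), "origin" and "rotation" of the camera in the world. Camera axes: x right, y down, z forward; pixel columns grow to the right and rows downward; lengths in mm; the calibration is good to about 2 mm. A picture is of the moment at which its call begins: read the wrist's pose just before it. get_calibration takes no time and is no camera call; for the wrist camera it gives the pose at the moment of the call.
- ctrl.finish_job(): hands the job in; it is judged then, once.
The state is a dict: "time_s": time; "joints": joint angles; "dq": joint speeds; "tau": joint torques, N m; "eef_pos": TCP position; "ee_rot": TCP orientation; "force": force on the tool from outside, world axes, zero at the start; "wrist_torque": the same for the moment, N m; "grip_width": opening from 0.0 (shut) to 1.0 (fully open); "grip_force": force on a finger pad.
Only numpy, scipy, OpenCV 4.12 (cv2) and the standard library are available. Lean on these libraries where they do the work, as an engineer would, in place of code of your own. Each camera call takes 0.05 s, during which the arm holds its last target. There are 200 camera calls.

TASK

Open the ratchet clamp that holds the orange wheel brace case: press down the release pad on top of the sliding jaw and, keeping it pressed, push the jaw back along its toothed bar, away from the case, until it is fully home against the end block; then take the fingers away so that the pad springs up. Only press and push: pick nothing up, leave the case lying on the clamp bed, and leave the bowl, scraper and tent pegs where they are.

Things in the scene. Friction and masses are not known exactly. Their poses are not given: they have to be found in the camera images.
- clamp: Steel ratchet clamp screwed to the bench, 395 mm long, at most 120 mm wide. Origin: on the bench under the bar. z up, y along the toothed bar (30 mm wide): fixed jaw (100 mm wide, top 85 mm above the bench) at y = -199 to -185 mm, bed for the case (top at 30 mm) at y = -200 to -95 mm, end block (70 mm wide, top at 55 mm) at y = +146 to +172 mm.
- jaw (a joint): Travel of the sliding jaw along the clamp's +y, m: 0 = nearest the fixed jaw, 0.146 = fully back against the end block. Starts at 0.002 to 0.03. Pad up: a pawl blocks +y (after up to 8 mm of play), -y ratchets freely. Pad pressed 4 mm or more: slides both ways against about 3 N friction; let up on the way, the pawl catches again (8 mm teeth).
- release (a joint): Depth of the release pad in m: 0 = up, 0.008 = fully pressed (stop). May rest at up to 0.003 at the start when the pawl rides on a tooth. Spring: 2 N at the top to 6 N fully down; it springs up when let go.
- pad_top (a point): Centre of the upper face of the release pad: ribbed, black, 46 mm (clamp x) by 58 mm (clamp y), 56 mm above the bench when up, 48 mm fully pressed. It moves with the jaw. It is the floor of a pocket 64 mm long in y, open to +x and -x, between the push plate and the jaw plate on the case side (10 mm thick, 90 mm wide); both plates rise to 86 mm.
- push_plate (a point): Middle of the top edge of the sliding jaw's push plate (12 mm thick, 70 mm wide, at its end far from the case), on the face towards the pad, 86 mm above the bench and 32 mm from the pad centre along clamp +y. A fingertip pressing the pad pushes on this face towards +y.
- end_block (a point): Middle of the top edge of the end block, on the face that the push plate's far side meets when the jaw is fully back, 55 mm above the bench.
- wheel_brace_case: Loose orange plastic case 220 x 90 x 58 mm (x, y, z), about 0.9 kg, lying on the clamp bed across the bar beside the fixed jaw; its top is 88 mm above the bench. Origin: centre of its underside. To be left there.
- dog_bowl: Loose stainless steel bowl, 150 mm across, 50 mm high, standing on the bench on the clamp's +x side; origin centre of its underside. Bystander.
- scraper: Loose grey silicone scraper 212 mm long, 55 mm wide, 12 mm thick, lying on the bench on the clamp's +x side; origin on the underside near its middle. Bystander.
- tent_peg_1: Loose steel tent peg, 8 mm rod about 185 mm long with a small hook at one end, lying on the bench on the clamp's -x side; origin on the underside near the middle. Bystander.
- tent_peg_2: A second tent peg, the same, farther out on the -x side. Bystander.
Things that resemble listed ones, but are neither listed nor needed, are in the scene too. There is more than one size of the wheel_brace_case; the one meant has the size given above.

How it is judged:
By the outcome, as a careful person would: the job done as asked, in the order asked, and still so for the second after the job is handed in, with the robot touching nothing.
It also fails if it takes over 38 s, if anything falls off the work surface, if the arm or the gripper's body presses on something with over 40 N, if the wrist force passes 120 N, or if a joint passes its speed limit or range.

## Working session

There is one attempt and no reset: what is moved stays moved. The work goes in short steps, Python scripts to look and compute and a shell command to move; the robot and the scene stay as the last step left them, time stands still between calls to the robot, and variables do not carry over. Pictures are saved under pics/ and viewed, at most 10 in all, crops included, and the job is handed in when it is done.

```bash
mkdir -p pics; cat > h.py <<'E'
import numpy as np, cv2
from rig import ctrl
def grab(n,f):
    c=ctrl.get_calibration(n); p,d=ctrl.capture(n); cv2.imwrite('pics/'+f+'.png',p)
    np.savez('pics/'+f+'.npz',d=d,K=c['K'],o=c['origin'],R=c['rotation'],p=p)
def cloud(f):
    z=np.load('pics/'+f+'.npz'); d=z['d']; v,u=np.mgrid[:d.shape[0],:d.shape[1]]
    K=z['K']; c=np.stack([(u-K[0,2])/K[0,0]*d,(v-K[1,2])/K[1,1]*d,d],-1)
    return c@z['R'].T+z['o']
E
python3 - <<'E'
from h import *
grab('top','t1');grab('scene','s1')
a=np.hstack([cv2.imread('pics/t1.png')]);print(ctrl.sense())
E
```

```text
{'time_s': 0.1, 'joints': array([-1.55241565e+00,  3.13390124e-01,  1.49836738e+00, -1.54590110e-05,
        1.33103901e+00, -2.23425944e-01]), 'dq': array([ 0.00021508, -0.00229161, -0.00128239, -0.00013109,  0.00043327,
       -0.00102666]), 'tau': array([ 1.62866883e-03, -4.12905085e+01, -2.60142034e+01, -2.29788729e-04,
        3.11573895e-03,  1.02865368e-05]), 'eef_pos': array([ 125.6800872 , -509.43742887,  191.891992  ]), 'ee_rot': array([-5.99535451e-04,  9.92699692e-01,  1.20610775e-01,  5.41352884e-05]), 'force': array([-0.02857328, -0.14650787, -0.39375476]), 'wrist_torque': array([-0.00551571, -0.02540059,  0.07349672]), 'grip_force': 0.0, 'grip_width': 1.000986729779153}
```

View pics/t1.png

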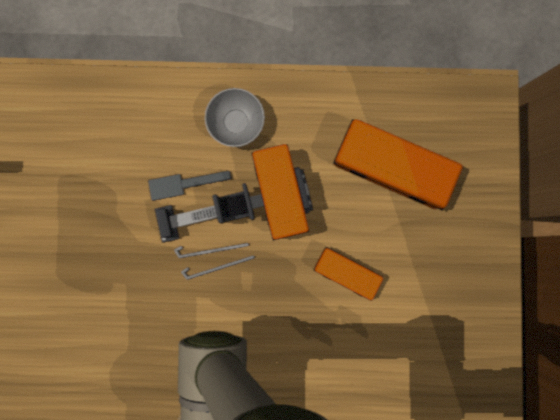

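View pics/s1.png

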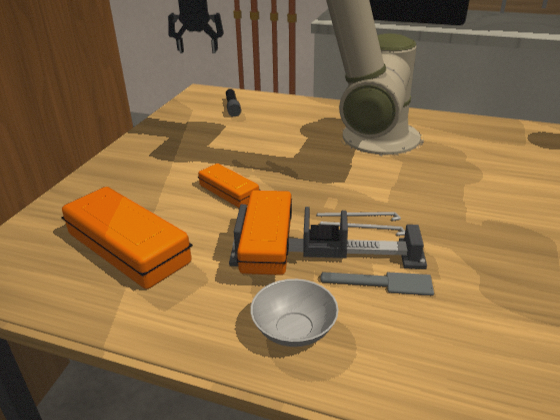

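The top view shows the clamp: fixed jaw about (304,188), case (280,192), pad (233,206), end block (167,222). The bowl and scraper are above it, and the pegs below.

```bash
python3 - <<'E'
from h import *
P=cloud('t1')
for u,v in [(304,188),(280,192),(233,206),(217,208),(248,203),(167,222),(195,214),(235,120),(200,183)]: print(u,v,P[v,u].round())
# heights around jaw
z=P[...,2]
print(z[196:216:2,205:275:2].round().astype(int))
m=(z>75)&(z<100); m[:130]=0;m[250:]=0;m[:,:248]=0;m[:,320:]=0
im=cv2.imread('pics/t1.png'); o=m&(im[...,2]>150)&(im[...,0]<80)
q=P[o][:,:2].astype(np.float32); print('case',cv2.minAreaRect(q),np.median(z[o]))
m=(abs(z-55)<6);m[:,:150]=0;m[:,185:]=0;m[:195]=0;m[250:]=0
print('end',cv2.minAreaRect(P[m][:,:2].astype(np.float32)),m.sum())
E
```

```text
Traceback (most recent call last):
  File "h.py", line 9, in cloud
    return c@z['R'].T+z['o']
           ~^~~~~~~~~
ValueError: matmul: Input operand 1 has a mismatch in its core dimension 0, with gufunc signature (n?,k),(k,m?)->(n?,m?) (size 4 is different from 3)
```

```bash
sed -i "s/z\['R'\].T/Rotation.from_quat(z['R'],scalar_first=True).as_matrix().T/; 1i from scipy.spatial.transform import Rotation" h.py; python3 - <<'E'
from h import *
np.set_printoptions(linewidth=220,suppress=True)
P=cloud('t1')
for u,v in [(304,188),(280,192),(233,206),(217,208),(248,203),(167,222),(195,214),(235,120),(200,183)]: print(u,v,P[v,u].round())
z=P[...,2]
print(z[196:216:2,205:275:2].round().astype(int))
m=(z>75)&(z<100); m[:130]=0;m[250:]=0;m[:,:248]=0;m[:,320:]=0
im=cv2.imread('pics/t1.png'); o=m&(im[...,2]>150)&(im[...,0]<80)
q=P[o][:,:2].astype(np.float32); print('case',cv2.minAreaRect(q),np.median(z[o]))
m=(abs(z-55)<6);m[:,:150]=0;m[:,185:]=0;m[:195]=0;m[250:]=0
print('end',cv2.minAreaRect(P[m][:,:2].astype(np.float32)),m.sum())
E
```

```text
304 188 [ 628. -187.   83.]
280 192 [ 616. -129.   90.]
233 206 [582. -15.  55.]
217 208 [574.  20.  84.]
248 203 [588. -53.  83.]
167 222 [539. 146.  52.]
195 214 [561.  84.  21.]
235 120 [810.  -8.   5.]
200 183 [642.  75.  11.]
[[-1  0 -1 -3 88 82 72 -1 37 38 38 37 36 39 58 62 58 54 58 55 84 88  1 27 24 25 24 26 24 86 91 91 89 92 86]
 [-1 -1  0 -2 83 83 81 44 37 40 59 56 57 52 54 57 53 55 55 56 85 88 60 24 23 21 30 22 26 85 89 89 86 87 89]
 [-2  2 -1  0 86 85 82 48 58 53 54 56 55 55 59 56 57 52 53 54 85 89 82 26 23 22 25 25 28 79 89 90 86 86 92]
 [ 1 -1 -6 -2 84 84 86 56 54 56 54 55 56 56 56 59 58 59 56 58 40 89 89 23 22 24 26 18 23 81 87 88 89 87 89]
 [ 0 -1 -1 -1  2 87 86 67 55 55 56 56 57 59 55 54 57 62 55 58 57 87 85 24 21 23 25 24 21 28 86 89 91 88 88]
 [ 1  3 -1 25 26 87 85 78 37 56 57 54 56 54 55 57 61 56 56 55 54 85 83 59 27 23 19 24 13  2 85 87 89 89 88]
 [22 25 26 28 27 89 84 86 46 57 53 55 58 56 55 58 55 55 57 53 51 87 85 82  1 -3  0 -1 -1  0 86 86 89 91 88]
 [28 22 25 23 25 82 86 84 54 54 58 57 57 56 55 53 58 55 56 59 59 38 86 84  2 -2  2  1  2 -3 79 84 90 89 87]
 [28 26 26 28 21 28 86 84 67 53 55 59 56 57 61 56 52 54 54 52 56 38 87 86 16 -2  0  0 -2  1 66 86 85 88 88]
 [25 24 27 21 26 25 86 85 76 43 58 54 59 54 53 57 57 40 39 37 42 38 87 90 48 -1  2  2 -2  2 75 84 83 86 88]]
case ((619.8423461914062, -127.80509948730469), (216.25503540039062, 84.75411987304688), 14.824225425720215) 88.19390798282143
end ((536.5723876953125, 157.60955810546875), (69.6566390991211, 27.396404266357422), 15.142391204833984) 308
```

Everything agrees with the given heights and sizes. The clamp +y direction is about 105° in world, so I'll move over the pad with the fingers shut, turning them to close across the bar.

```bash
python3 -m pendant '[[[1,-0.66,0,0,0],[1,-0.66,0,0,0],[1,-0.66,0,0,0],[1,-0.66,0,0,0],[1,-0.66,0,0,0],[1,-0.66,0,0,0],[1,-0.66,0,0,0],[1,-0.66,0,0,0]]]' 20; python3 -m pendant '[[[1,-0.66,0,0,0],[1,-0.66,0,0,0],[1,-0.66,0,0,0],[1,-0.66,0,0,0],[1,-0.66,0,0,0],[1,-0.66,0,0,0],[1,-0.66,0,0,0],[1,-0.66,0,0,0]]]'
```

```text
time_s: 0.9
eef_pos: [287.8, -334.3, 192.2]
ee_rot: [-0.0, 0.993, 0.12, -0.0]
force: [-0.2, 0.0, -0.4]
grip_width: -0.001
grip_force: 0.0
time_s: 1.7
eef_pos: [450.2, -159.0, 192.2]
ee_rot: [-0.0, 0.993, 0.12, -0.0]
force: [0.4, 0.3, -0.1]
grip_width: -0.001
grip_force: 0.0
```

```bash
python3 -m pendant '[[[0.8,-0.53,0,-0.5,0],[0.8,-0.53,0,-0.5,0],[0.8,-0.53,0,-0.5,0],[0.8,-0.53,0,-0.5,0],[0.8,-0.53,0,-0.5,0],[0.8,-0.53,0,-0.5,0],[0.8,-0.53,0,-0.5,0],[0.8,-0.53,0,-0.5,0],[0.8,-0.53,0,-0.5,0],[0.8,-0.53,0,-0.5,0],[0.8,-0.53,0,-0.5,0],[0.8,-0.53,0,-0.5,0]]]'; python3 - <<'E'
from h import *
s=ctrl.sense();print(s['joints'],s['eef_pos'],Rotation.from_quat(s['ee_rot'],scalar_first=True).as_matrix().round(3))
grab('wrist','w1')
E
```

```text
time_s: 2.9
eef_pos: [580.6, -18.2, 192.4]
ee_rot: [-0.0, 0.617, 0.787, -0.0]
force: [-0.2, 0.1, -0.3]
grip_width: -0.001
grip_force: 0.0
[-2.32861718e-01  4.37285439e-01  1.32078788e+00 -1.03725803e-04
  1.38371001e+00 -4.72576037e-01] [580.56942    -18.194975   192.37522481] [[-0.237  0.971 -0.   ]
 [ 0.971  0.237 -0.   ]
 [-0.    -0.    -1.   ]]
```

View pics/w1.png

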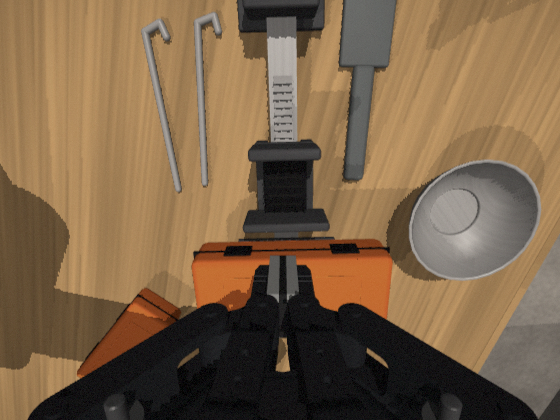

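The wrist view shows the push plate at (284,150), the pad at (285,187), the jaw plate at (286,222), and the end block at the top. The fingers are closed across the bar. Next I'll measure the plates and pad.

```bash
python3 - <<'E'
from h import *
np.set_printoptions(suppress=True)
P=cloud('w1');z=P[...,2]
def rect(z0,z1,u0,u1,v0,v1,n):
    m=np.zeros(z.shape,bool);m[v0:v1,u0:u1]=1;m&=(z>z0)&(z<z1)
    q=P[m]; print(n,m.sum(),cv2.minAreaRect(q[:,:2].astype(np.float32)),q.mean(0).round(1)); return q.mean(0)
a=rect(82,92,240,330,138,165,'push')
b=rect(82,92,235,335,205,234,'jaw')
p=rect(50,60,262,306,165,208,'pad')
print(P[187,285],P[187,275],P[187,295])
d=a-b;print('angle',np.degrees(np.arctan2(d[1],d[0])),np.hypot(*d[:2]))
e=rect(48,60,238,330,0,24,'end')
d=e-p;print(np.degrees(np.arctan2(d[1],d[0])),np.hypot(*d[:2]))
P=cloud('t1');z=P[...,2]
a=rect(80,92,208,226,190,230,'push');b=rect(80,92,240,256,180,222,'jaw');p=rect(50,60,222,244,196,216,'pad')
E
```

```text
push 928 ((573.3817749023438, 20.20674705505371), (68.92410278320312, 12.338380813598633), 15.153635025024414) [573.3  20.7  86.7]
jaw 838 ((593.20947265625, -51.41254425048828), (89.01904296875, 9.944671630859375), 14.756632804870605) [593.1 -50.8  86.4]
pad 1796 ((583.1788330078125, -16.974685668945312), (44.95800018310547, 48.201622009277344), 15.051362991333008) [583.2 -16.3  56.9]
[583.94067111 -17.1451071   57.42843687] [573.39136488 -19.41762426  58.57268924] [594.61634552 -14.96951623  55.80768678]
angle 105.46330547556573 74.21685875094079
end 800 ((539.4249267578125, 147.1494140625), (69.58743286132812, 7.271953582763672), 14.087488174438477) [538.5 146.7  54.9]
105.35591672910974 169.02623611871377
push 148 ((574.0479736328125, 21.022537231445312), (69.98765563964844, 12.2179594039917), 15.463582038879395) [573.6  20.6  85.1]
jaw 158 ((593.1319580078125, -51.50299072265625), (89.15811157226562, 9.978798866271973), 15.119138717651367) [593.  -51.7  85.4]
pad 385 ((583.2708740234375, -13.785888671875), (46.87087631225586, 52.103328704833984), 2.035160541534424) [583.3 -14.2  55.6]
```

```bash
python3 -m pendant '[[[0.066,0.015,0,-0.008,0],[0.066,0.015,0.2,-0.008,0],[0.066,0.015,0.4,-0.008,0],[0.066,0.015,0.5,-0.008,0],[0.066,0.015,0.6,-0.008,0],[0.066,0.015,0.64,-0.008,0],[0.066,0.015,0.64,-0.008,0],[0.066,0.015,0.64,-0.008,0]]]'; python3 - <<'E'
from h import *
grab('scene','s2'); p=cv2.imread('pics/s2.png')[150:300,200:460]; cv2.imwrite('pics/s2c.png',cv2.resize(p,(780,450)))
E
```

```text
time_s: 3.75
eef_pos: [581.1, -2.8, 65.4]
ee_rot: [0.001, 0.607, 0.795, 0.0]
force: [-0.0, -0.2, 0.4]
grip_width: -0.001
grip_force: 0.0
```

View pics/s2c.png

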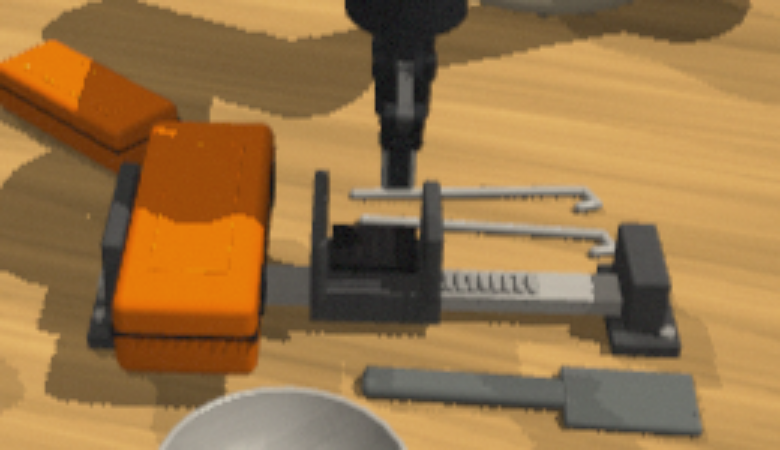

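The tip appears at about (400,188) in the crop, between the plates, but looks high. I'll check by projecting the reported TCP.

```bash
python3 - <<'E'
from h import *
z=np.load('pics/s2.npz');R=Rotation.from_quat(z['R'],scalar_first=True).as_matrix()
for n,X in [('tcp',[581.1,-2.8,65.4]),('pad',[583.6,-16.1,56]),('push',[574,18,86])]:
    c=R.T@(np.array(X)-z['o']);q=z['K']@c/c[2];print(n,q[:2].round(1),((q[:2]-[200,150])*3).round())
P=cloud('s2')
print(P[209:216:2,328:338:2].round())
print(P[226:238:3,320:334:3].round())
E
```

```text
tcp [331.8 227.1] [395. 231.]
pad [324.9 230.4] [375. 241.]
push [343.3 218.6] [430. 206.]
[[[590. -10. 113.]
  [595.  -5. 118.]
  [594.  -1. 117.]
  [590.   2. 116.]
  [592.   6. 118.]]

 [[590. -10. 109.]
  [596.  -4. 114.]
  [593.  -1. 113.]
  [595.   3. 114.]
  [595.   7. 116.]]

 [[589. -10. 104.]
  [590.  -6. 105.]
  [588.  -2. 104.]
  [584.   1. 103.]
  [587.   6. 105.]]

 [[453. -42.   3.]
  [454. -37.   5.]
  [450. -33.   4.]
  [447. -29.   2.]
  [447. -25.   3.]]]
[[[568. -31.  53.]
  [567. -24.  54.]
  [566. -18.  55.]
  [562. -13.  53.]
  [560.  -7.  53.]]

 [[578. -28.  53.]
  [577. -22.  54.]
  [575. -16.  54.]
  [571. -11.  52.]
  [573.  -4.  55.]]

 [[590. -25.  55.]
  [586. -19.  53.]
  [589. -12.  57.]
  [584.  -7.  54.]
  [582.  -2.  54.]]

 [[598. -22.  53.]
  [597. -16.  54.]
  [595. -11.  54.]
  [594.  -5.  54.]
  [590.   0.  53.]]]
```

The seen tip is about 35 mm higher than the reported TCP. The picture may lag, so I'll look again.

```bash
python3 - <<'E'
from h import *
print(ctrl.sense()['eef_pos'],ctrl.sense()['grip_width'])
grab('scene','s3'); p=cv2.imread('pics/s3.png')[150:300,200:460]; cv2.imwrite('pics/s3c.png',cv2.resize(p,(780,450)))
P=cloud('s3');print(P[200:232:3,332].round())
grab('wrist','w2');print(ctrl.sense()['eef_pos'])
E
```

```text
[581.23902306  -2.85757061  65.62681739] 0.001152095504892003
[[596.  -1. 140.]
 [591.  -2. 130.]
 [592.  -2. 123.]
 [590.  -2. 115.]
 [592.  -1. 109.]
 [453. -33.   5.]
 [457. -31.   0.]
 [466. -29.  -2.]
 [485. -24.   4.]
 [565.  -6.  54.]
 [575.  -3.  54.]]
[581.10483706  -2.91870999  65.46059651]
```

View pics/s3c.png

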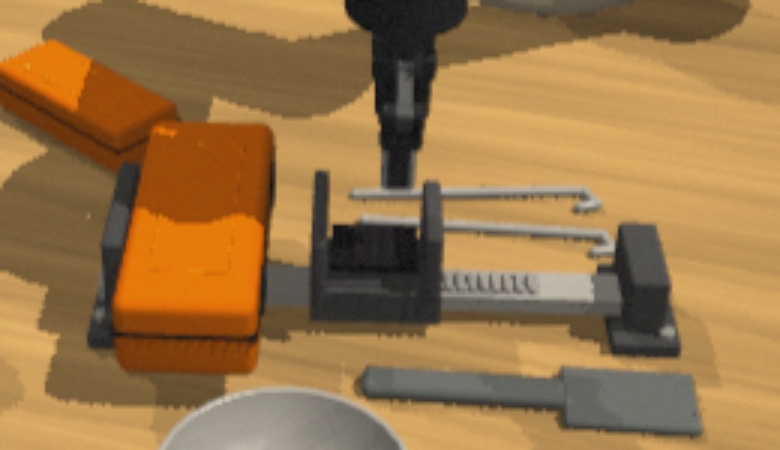

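The view is steady and the fingers are over the pad laterally, but they seem about 38 mm higher than reported. I'll feel downward in small steps and let the force decide.

```bash
python3 -m pendant '[[[0,0,0.02,0,0],[0,0,0.035,0,0],[0,0,0.05,0,0],[0,0,0.05,0,0],[0,0,0.05,0,0]]]';python3 -m pendant '[[[0,0,0.01,0,0],[0,0,0.02,0,0],[0,0,0.025,0,0],[0,0,0.025,0,0]]]'; python3 - <<'E'
from h import *
grab('scene','s4'); P=cloud('s4');print(P[200:235:2,332].round())
E
```

```text
time_s: 4.4
eef_pos: [580.5, -2.9, 54.3]
ee_rot: [-0.0, 0.607, 0.795, -0.0]
force: [0.5, 0.7, -0.2]
grip_width: -0.001
grip_force: 0.0
time_s: 4.8
eef_pos: [580.5, -2.9, 49.2]
ee_rot: [-0.0, 0.607, 0.795, -0.0]
force: [-0.5, -0.1, 0.4]
grip_width: -0.003
grip_force: 0.0
[[638.   8. 167.]
 [631.   7. 158.]
 [621.   5. 147.]
 [612.   3. 137.]
 [592.  -2. 119.]
 [590.  -2. 113.]
 [593.  -1. 110.]
 [595.  -0. 107.]
 [592.  -1. 100.]
 [592.  -1.  96.]
 [587.  -2.  87.]
 [469. -28.  -3.]
 [489. -24.   6.]
 [562.  -7.  54.]
 [566.  -6.  52.]
 [574.  -4.  54.]
 [580.  -2.  52.]
 [588.  -0.  54.]]
```

No contact at a reading of 49, and the seen tip is at about 87. The fingers really do end about 38 mm above the reported TCP. Before going lower I'll look at the gripper's shape above the tip to check clearance from the plates.

```bash
python3 - <<'E'
from h import *
p=cv2.imread('pics/s4.png')[90:250,250:410]; cv2.imwrite('pics/s4c.png',cv2.resize(p,(600,600),interpolation=cv2.INTER_CUBIC))
P=cloud('s4');u=np.array([-.264,.9645]);v=np.array([.9645,.264])
t=np.array([580.5,-2.9])
A=P[...,:2]-t; a=A@u; b=A@v; z=P[...,2]
for h in range(60,200,8):
    m=(z>=h)&(z<h+8)&(abs(a)<70)&(abs(b)<70)
    if m.sum()>2: print(h,m.sum(),'along bar',np.percentile(a[m],[2,98]).round(),'across',np.percentile(b[m],[2,98]).round())
E
```

```text
60 46 along bar [-55.  29.] across [15. 46.]
68 45 along bar [-55.  29.] across [-23.  46.]
76 173 along bar [-56.  29.] across [-41.  45.]
84 120 along bar [-55.  28.] across [-39.  38.]
92 36 along bar [-11.   9.] across [ 3. 15.]
100 29 along bar [-11.   9.] across [ 5. 15.]
108 45 along bar [-11.  10.] across [ 6. 17.]
116 15 along bar [-10.   6.] across [ 9. 16.]
124 3 along bar [-14. -14.] across [-7.  9.]
132 37 along bar [-14.  12.] across [21. 35.]
140 17 along bar [-14.   9.] across [16. 42.]
148 38 along bar [-16.  16.] across [12. 48.]
156 52 along bar [-17.  15.] across [12. 55.]
164 64 along bar [-17.  15.] across [13. 62.]
172 111 along bar [-17.  16.] across [17. 64.]
180 104 along bar [-19.  18.] across [-8. 59.]
188 115 along bar [-19.  17.] across [-10.  46.]
196 50 along bar [-11.   9.] across [34. 42.]
```

View pics/s4c.png

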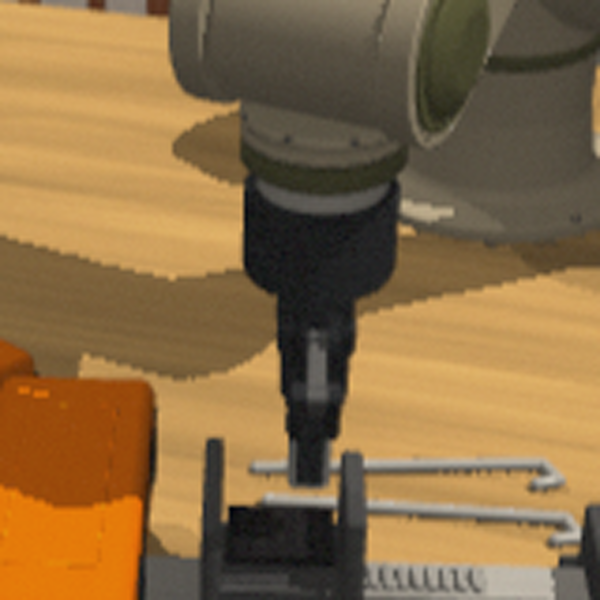

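The fingers stay within ±17 mm along the bar for about 100 mm above the tip, so they clear the 64 mm pocket all the way down. I'll carry on by feel, using 22 mm first and then small steps.

```bash
python3 -m pendant '[[[0,0,0.03,0,0],[0,0,0.06,0,0],[0,0,0.09,0,0],[0,0,0.11,0,0],[0,0,0.11,0,0],[0,0,0.11,0,0]]]'; python3 -m pendant '[[[0,0,0.01,0,0],[0,0,0.02,0,0],[0,0,0.02,0,0]]]';  python3 -m pendant '[[[0,0,0.01,0,0],[0,0,0.02,0,0],[0,0,0.02,0,0]]]'
```

```text
time_s: 5.45
eef_pos: [580.6, -2.9, 27.4]
ee_rot: [0.0, 0.607, 0.795, 0.0]
force: [0.2, 0.4, 0.2]
grip_width: 0.001
grip_force: 0.0
time_s: 5.75
eef_pos: [580.4, -2.8, 23.1]
ee_rot: [-0.0, 0.607, 0.795, -0.0]
force: [-0.4, -0.5, -0.2]
grip_width: -0.005
grip_force: 0.0
time_s: 6.05
eef_pos: [580.4, -2.8, 19.1]
ee_rot: [-0.0, 0.607, 0.795, -0.0]
force: [-0.5, -0.2, 1.4]
grip_width: 0.001
grip_force: 0.0
```

```bash
for i in 1 ; do python3 -m pendant '[[[0,0,0.01,0,0],[0,0,0.01,0,0]]]'; python3 -m pendant '[[[0,0,0.01,0,0],[0,0,0.01,0,0]]]';python3 -m pendant '[[[0,0,0.01,0,0],[0,0,0.01,0,0]]]'; done | grep -E 'pos|force: \['
```

```text
eef_pos: [580.5, -2.9, 17.2]
force: [-0.9, -0.0, -0.1]
eef_pos: [580.7, -2.9, 15.5]
force: [-0.4, 0.1, 2.2]
eef_pos: [580.7, -2.9, 13.5]
force: [-0.4, -0.4, 3.8]
```

Contact came at a reading of about 17, and the force follows the 2–6 N spring. Pressing 3 mm more.

```bash
python3 -m pendant '[[[0,0,0.008,0,0],[0,0,0.015,0,0],[0,0,0.015,0,0],[0,0,0.015,0,0]]]'; python3 - <<'E'
from h import *
f=[ctrl.sense()['force']]
grab('scene','s5');f.append(ctrl.sense()['force']);print(f)
P=cloud('s5');u=np.array([-.264,.9645]);v=np.array([.9645,.264])
A=P[...,:2]-[583.6,-16.1]; a=A@u; b=A@v; z=P[...,2]
m=(abs(a)<26)&(b<20)&(b>-20)&(z>40)&(z<62)&~((abs(a-13)<14)&(b>-18)); print('pad z',np.median(z[m]),m.sum())
P=cloud('s1');A=P[...,:2]-[583.6,-16.1]; a=A@u; b=A@v; z=P[...,2]
m=(abs(a)<26)&(b<20)&(b>-20)&(z>40)&(z<62)&~((abs(a-13)<14)&(b>-18)); print('before',np.median(z[m]),m.sum())
E
```

```text
time_s: 7.05
eef_pos: [580.7, -2.9, 10.5]
ee_rot: [0.0, 0.607, 0.795, 0.0]
force: [-1.2, -0.5, 6.1]
grip_width: -0.002
grip_force: 2.6
[array([-1.22193822, -0.52928124,  6.13826816]), array([-0.94950031, -0.00727741,  5.19372824])]
pad z 47.8474654032716 148
before 53.60651582030448 155
```

The pad is down 6+ mm. Now the push, in checked stages.

```bash
python3 -m pendant '[[[0.02,0,0.003,0,0],[0.04,0,0.003,0,0],[0.06,0,0.003,0,0],[0.08,0,0.003,0,0],[0.11,0,0.003,0,0],[0.14,0,0.003,0,0],[0.14,0,0.003,0,0]]]'; python3 - <<'E'
from h import *
grab('top','t2');P=cloud('t2')
u=np.array([-.264,.9645]);v=np.array([.9645,.264])
A=P[...,:2]-[583.6,-16.1]; a=A@u; b=A@v; z=P[...,2]
for s in (-1,1):
  m=(s*b>22)&(abs(b)<44)&(z>78)&(z<93)&(a>-50)&(a<130);print(a[m].min() if m.any() else 0,np.median(a[m]),m.sum(),np.histogram(a[m],bins=range(-50,131,10))[0])
E
```

```text
time_s: 7.8
eef_pos: [573.3, 24.5, 10.1]
ee_rot: [0.0, 0.607, 0.795, 0.0]
force: [-0.9, 1.2, 5.1]
grip_width: 0.002
grip_force: 2.7
-13.549631747197942 -8.5972655833746 38 [ 0  0  0 14 24  0  0  0  0  0  0  0  0  0  0  0  0  0]
0 nan 0 [0 0 0 0 0 0 0 0 0 0 0 0 0 0 0 0 0 0]
  return _methods._mean(a, axis=axis, dtype=dtype,
  ret = ret.dtype.type(ret / rcount)
```

The jaw has moved 28 mm with the tip. Continuing, about 95 mm to go.

```bash
python3 -m pendant '[[[0.05,0,0,0,0],[0.1,0,0,0,0],[0.15,0,0,0,0],[0.2,0,0,0,0],[0.25,0,0,0,0],[0.3,0,0,0,0],[0.35,0,0,0,0],[0.4,0,0,0,0],[0.43,0,0,0,0],[0.45,0,0,0,0],[0.45,0,0,0,0]]]'; python3 -m pendant '[[[0.01,0,0,0,0],[0.02,0,0,0,0],[0.03,0,0,0,0],[0.04,0,0,0,0],[0.05,0,0,0,0],[0.06,0,0,0,0],[0.06,0,0,0,0]]]'
```

```text
time_s: 8.95
eef_pos: [550.1, 111.4, 10.3]
ee_rot: [0.001, 0.607, 0.795, 0.001]
force: [0.6, 1.9, 4.9]
grip_width: 0.001
grip_force: 2.7
time_s: 9.65
eef_pos: [547.9, 119.0, 10.3]
ee_rot: [0.003, 0.607, 0.795, -0.001]
force: [2.9, -20.9, 3.9]
grip_width: 0.001
grip_force: 14.2
```

A 21 N stop. I'll verify that it is the end block.

```bash
python3 - <<'E'
from h import *
grab('scene','s6');grab('top','t3')
p=cv2.imread('pics/s6.png')[170:290,280:440]; cv2.imwrite('pics/s6c.png',cv2.resize(p,(800,600),interpolation=cv2.INTER_CUBIC))
P=cloud('s6');u=np.array([-.264,.9645]);v=np.array([.9645,.264])
A=P[...,:2]-[583.6,-16.1]; a=A@u; b=A@v; z=P[...,2]
for lo,hi in((76,92),(48,57)):
  m=(b>15)&(b<40)&(z>lo)&(z<hi)&(a>20)&(a<220);print(lo,np.histogram(a[m],bins=range(20,221,5))[0])
print(ctrl.sense()['force'])
E
```

```text
76 [ 0  0  0  0  0  0  0  0  0  0  0 24 19  3  0  0  0  0  0  0  0  0  0  1
  2  5 24 23  4  0  0  0  0  0  0  0  0  0  0  0]
48 [ 0  0  0  0  0  0  0  0  0  0  0  2  0  0  0  2  2  3  0  2  0  2  3  2
  1  8 11 10  2 25 19 20 21 19  4  0  0  0  0  0]
[  4.04359776 -19.82578956   4.30069807]
```

View pics/s6c.png

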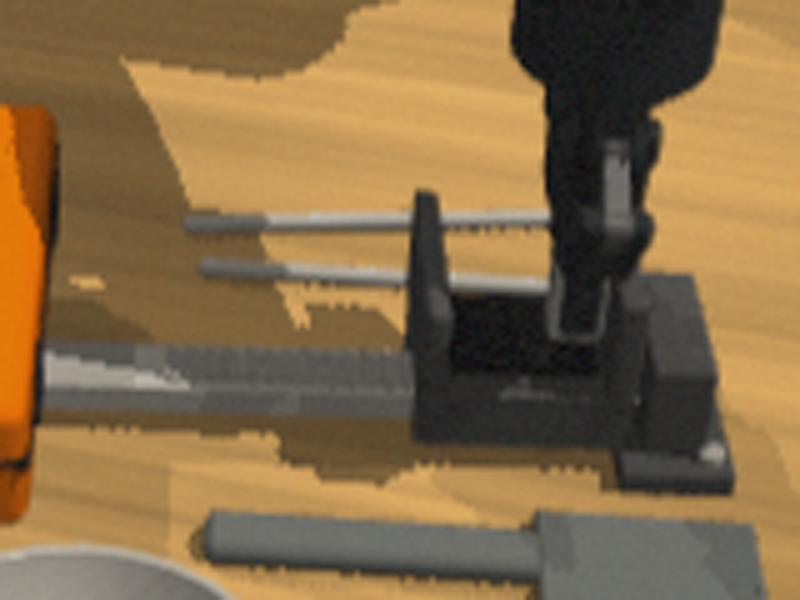

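The push plate stands flush against the end block, with the fingertip against the plate and the case unmoved. I'll ease the push a little and lift straight up.

```bash
python3 -m pendant '[[[-0.008,0,0,0,0],[-0.008,0,-0.02,0,0],[-0.008,0,-0.05,0,0],[-0.008,0,-0.1,0,0],[-0.008,0,-0.2,0,0],[-0.008,0,-0.4,0,0],[-0.008,0,-0.6,0,0],[-0.008,0,-0.8,0,0],[-0.008,0,-0.8,0,0],[-0.008,0,-0.8,0,0]]]'; python3 - <<'E'
from h import *
grab('scene','s7');grab('top','t4')
p=cv2.imread('pics/s7.png')[120:345,180:460]; cv2.imwrite('pics/s7c.png',cv2.resize(p,(746,600),interpolation=cv2.INTER_CUBIC))
P=cloud('s7');u=np.array([-.264,.9645]);v=np.array([.9645,.264])
A=P[...,:2]-[583.6,-16.1]; a=A@u; b=A@v; z=P[...,2]
for lo,hi in((76,92),(48,57)):
  m=(b>15)&(b<40)&(z>lo)&(z<hi)&(a>20)&(a<220);print(lo,np.histogram(a[m],bins=range(20,221,5))[0])
m=(abs(a-122)<20)&(abs(b)<18)&(z>40)&(z<65);print('pad z',np.median(z[m]))
E
```

```text
time_s: 10.75
eef_pos: [546.7, 121.0, 169.7]
ee_rot: [0.0, 0.607, 0.795, 0.0]
force: [0.3, 0.2, -1.0]
grip_width: -0.001
grip_force: 0.0
76 [ 0  0  0  0  0  0  0  0  0  0  0 23 19  2  0  0  0  0  0  0  0  0  0  0
  0  5 27 23  3  0  0  0  0  0  0  0  0  0  0  0]
48 [ 0  0  0  0  0  0  0  0  0  0  0  3  0  4 14  9  9 11 13 10 13  9 12 12
 10 12 11 13  2 19 20 23 20 21  5  0  0  0  0  0]
pad z 54.1070217292654
```

View pics/s7c.png

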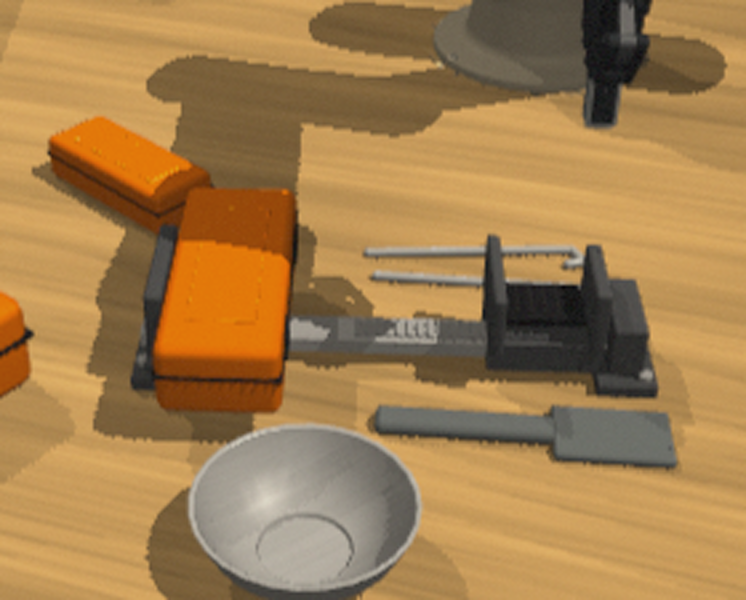

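The jaw is home against the end block, the pad is back up (54 mm, the same as the first reading), and nothing else has moved.

```bash
python3 -c "
from rig import ctrl
print(ctrl.finish_job())"
```

```text
the job is handed in; nothing more can be done
None
```

The clamp is open: the jaw is fully home against the end block, the pad has sprung up, the case and bystanders are where they were, and the job is handed in at about 11 s of the 38 s limit.

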